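Let an ink bottle out of a lever dispenser and ease the lid shut

TASK

Let the bottle of rose ink out of the dispenser: press the green lever pad all the way down so that the linked lid lifts and the bottle rolls into the front tray, then let the lever up slowly, taking a good second or more, so that the lid settles shut without slamming. Press only the lever: do not touch the lid or the bottle, pick nothing up, and leave the things standing around where they are.

Things in the scene. Friction and masses are not known exactly. Their poses are not given: they have to be found in the camera images.
- dispenser: fixed wooden gravity-feed dispenser for ink bottles, 320 x 130 x 108 mm, on a black base that lifts it 0 to 30 mm off the table; origin at the centre of its underside (top of the base), x to its rear, y left, z up. White floor, 100 mm wide, slopes down to the front, from the hopper (x over -10 mm, under the lid) to the open tray (x -165 to -20 mm). The lever runs along its right (-y) outside
- lever_pad (a point): centre of the top face of the green ribbed lever pad (36 mm along the dispenser's x, 42 along y, 6 thick) at its right front; 81 mm above the dispenser's origin when up, 38 mm lower when fully pressed, then tilted 0.3 rad, front edge lower. The lever turns about the dispenser's y; pivot 125 mm behind this point and 6 mm lower. Pressing takes 3 to 8 N; a spring pushes it back up
- lever (a joint): angle of the lever: 0 up (at rest), 0.3 rad pressed fully down (stop)
- lid (a joint): angle of the clear lid with grey frame: 0 shut, 0.9 rad fully lifted. It always turns 3 times as far as the lever, both ways; if the lever is let go, the lid slams
- lid_edge (a point): middle of the lid's front edge, 122 mm wide, 105 mm above the dispenser's origin when shut; the lid hinges at the dispenser's rear, 144 mm behind this edge, and its turned-down lip holds the bottle back. Lifted, all of the lid lies behind the tray, and up to 0.22 m above that origin
- bottle_mid (a point): middle of the bottle of rose ink (pink body, black cap, 31 mm thick, 88 mm long) that lies across the hopper behind the lid's lip; z axis along the bottle. It rolls down into the tray by itself, within about a second, when the lid lifts
- ochre_bottle: bystander: standing bottle of ochre ink with black cap, 31 mm thick, 88 mm high, origin at the centre of its underside
- dotted_cup: bystander: white paper cup with black dots, 61 mm wide and high, origin at the centre of its underside
- blue_tube: bystander: lying paint tube with blue end, 30 x 102 x 22 mm, origin at the centre of its underside

How it is judged (in metres and radians):
On the way:
1. the lid is fully lifted by the lever (value of joint lid above 0.78 rad), for 0.2 s.
At the end, for the whole second after the job is handed in: the lid is shut (under 0.06 rad) and the lever up (under 0.03 rad); the rose bottle lies in the front tray (its middle 50 to 170 mm in front of the dispenser's centre, within 45 mm of its midline, less than 60 mm above its underside) (value of joint lid below 0.06 rad and value of joint lever below 0.03 rad and x of bottle_mid in the frame of dispenser between -0.17 and -0.05 m and y of bottle_mid in the frame of dispenser between -0.045 and 0.045 m and z of bottle_mid in the frame of dispenser below 0.06 m); the robot touches nothing.
It fails at once if the lid falls faster than 2.5 rad/s (slams) (velocity of joint lid below -2.5 rad/s).
It fails at once if the robot touches the lid (contact force between any of the arm, the fingers and lid above 0.5 N).
It fails at once if the robot touches the rose bottle (contact force between any of the arm, the fingers and bottle above 0.3 N).
It fails at once if the rose bottle is lifted (height (world z) of bottle_mid above 0.13 m).
It fails at once if a bystander is moved or lifted (over 15 mm) (distance of any of ochre_bottle, dotted_cup, blue_tube from where it was at the start of the episode above 0.015 m).
It also fails if it takes over 45 s, if anything falls off the work surface, if the arm or the gripper's body presses on something with over 40 N, if the wrist force passes 120 N, or if a joint passes its speed limit or range.

ROBOT

A 6-joint arm with a two-finger parallel gripper is mounted at the origin on a cart in front of the work surface, level with it; the furniture and walls round the work are solid. World frame = base frame: x ahead of the robot, y to its left, z up, the work surface at z = 0. Lengths are in m, angles in degrees, forces in N, time in s.
With the tool pointing down it reaches from about 0.375 to 0.925 m from the base axis. Payload 5.7 kg.
Tool frame: the origin (TCP) lies at the very end of the fingers, on their centre line; the grasp point (between the pads) lies 19 mm behind it; z points along the fingers, y is the line along which they close (so a half turn about z gives the same grasp; the last joint's range is limited). The gripper opens to 88 mm and grips with 3 to 60 N. Pads are 20 mm wide; open, the fingers measure 115 mm over their backs; the gripper's body (75 mm by 178 mm) begins 61 mm behind the grasp point.
Start: joints at [60.384, 20.558, 86.54, -0, 72.909, -6.595], TCP at [0.235, 0.552, 0.223] pointing down, gripper open.
Joint ranges: [-170.27, 170.27], [-57.76, 135], [12.27, 136.19], [-55.21, 235.2], [11.17, 155.16], [-170.74, 170.74]. Speed limits (degrees/s): [136.94, 136.94, 180, 180, 180, 180].

INTERFACE

Orientations are given as [roll, pitch, yaw] about the fixed x, y, z axes, in that order (R = Rz(yaw) Ry(pitch) Rx(roll)).
In Python, from station import * gives the robot as it stands.
- The arm moves only by the tool jog_arm, never from a script. Its argument "moves" is a list of rows, each a list of 6 numbers: the shift along the world's x, y, z scaled (see below), then the turn, a rotation vector about the world's x, y, z scaled (see below). A call has 1 to 5 rows; each row shifts and turns the commanded pose from where the row before left it; what a row does not reach is not made up. The controller multiplies each number of a shift by 25 cm and each number of a turn by pi rad. A row lasts 1/10 s, in which the tool goes at most 50 mm and 8.59 degrees, less where a joint would pass 70% of its speed; a pose out of reach is approached as far as the arm can. A call with a number of a shift or a turn outside -1 to 1 is refused whole. A call with a gripper value outside its range is refused whole. "claw" is the opening, from -1 (shut) to 1 (fully open), set as the call begins (left out, the last holds). The fingers move at their own pace and stop on an object; the grip force is fixed at half the most. Time passes only in rows, so rows that do not move let the fingers close. It gives the time, the measured TCP pose, the force, the opening and the grip force at its end, in the units of the state.
- get_state(): the state, without advancing time (a new reading comes with each control period).
- get_image(name): name is "side" or "top" or "wrist"; returns a dict with "image" (400x640x3 uint8, blue, green, red), "range_z" (400x640 float32, m along the optical axis (not along the pixel's ray), 0 where there is no reading), "K" (3x3 intrinsics, pixels), "rvec" (rotation vector, rad) and "tvec" (3), from world to camera coordinates, as OpenCV has them. Camera axes: x right, y down, z forward; pixel columns grow to the right and rows downward; lengths in m; the calibration is good to about 2 mm. A picture is of the moment at which its call begins.
- close_job(): hands the job in; it is judged then, once.
The state is a dict: "clock": time; "joint_positions": joint angles; "qvel": joint speeds; "joint_torque": joint torques, N m; "ee_pos": TCP position; "tcp_rot": TCP orientation; "contact_force": force on the tool from outside, world axes, zero at the start; "moment": the same for the moment, N m; "finger_gap": finger opening in m; "finger_force": force on a finger pad.
Only numpy, scipy, OpenCV 4.12 (cv2) and the standard library are available. Lean on these libraries where they do the work, as an engineer would, in place of code of your own. Each camera call takes 0.05 s, during which the arm holds its last target. There are 200 camera calls.

## Working session

There is one attempt and no reset: what is moved stays moved. The work goes in short steps, Python scripts to look and compute and a tool call to move; the robot and the scene stay as the last step left them, time stands still between calls to the robot, and variables do not carry over. Pictures are saved under pics/ and viewed, at most 10 in all, crops included, and the job is handed in when it is done.

Besides the shell and the picture viewer there is one more tool, called as name(argument=value, ...), one argument or row to a line, values as JSON. jog_arm: Moves the arm, as the interface text tells. Its arguments: {"type":"object","properties":{"moves":{"type":"array","items":{"type":"array","items":{"type":"number","minimum":-1,"maximum":1}}},"claw":{"type":"number"}},"required":["moves"]}

```bash
mkdir -p pics
cat > h.py <<'E'
from station import *
import numpy as np, cv2
def pts(d):
    z=d["range_z"]; K=d["K"]; v,u=np.mgrid[:400,:640]
    c=np.stack([(u-K[0,2])/K[0,0]*z,(v-K[1,2])/K[1,1]*z,z],-1)
    R=cv2.Rodrigues(np.array(d["rvec"]))[0]
    return (c-np.array(d["tvec"]).reshape(3))@R
E
python3 - <<'E'
from h import *
ims=[]
for n in("top","side"):
    d=get_image(n); P=pts(d); im=d["image"]; cv2.imwrite(f"pics/{n}.png",im)
    h=cv2.cvtColor(im,cv2.COLOR_BGR2HSV)
    m=cv2.inRange(h,(40,80,40),(85,255,255))
    k,l,s,c=cv2.connectedComponentsWithStats(m)
    for i in range(1,k):
        if s[i,4]>60:
            q=P[(l==i)&(d["range_z"]>0)]; print(n,s[i],np.median(q,0).round(3),q.min(0).round(3),q.max(0).round(3))
s=get_state();print(s["clock"],s["ee_pos"],s["tcp_rot"],s["contact_force"],s["finger_gap"])
E
```

```text
top [254  56  49  11 456] [0.876 0.2   0.098] [0.863 0.145 0.042] [0.894 0.254 0.103]
top [258  72  46   9 337] [0.865 0.2   0.035] [0.861 0.145 0.004] [0.873 0.251 0.062]
top [586 101  10  12 109] [ 0.81  -0.589  0.006] [ 0.797 -0.605 -0.001] [ 0.825 -0.576  0.013]
top [321 200  19  16 267] [0.539 0.072 0.094] [ 0.522  0.047 -0.004] [0.561 0.093 0.099]
top [325 382  58  18 434] [0.094 0.001 0.012] [ 0.073 -0.065  0.005] [0.114 0.074 0.031]
side [   0    0   46  138 1491] [-0.065  0.164  0.431] [-0.122  0.061  0.31 ] [-0.034  0.221  0.575]
side [190   0  29  39 831] [0.242 0.517 0.486] [0.207 0.506 0.434] [0.272 0.543 0.534]
side [   0  137  101   88 2956] [ 0.    -0.064  0.302] [-0.126 -0.108  0.196] [0.112 0.076 0.343]
side [ 49 160  22  40  77] [ 0.047 -0.077  0.312] [ 0.036 -0.097  0.275] [ 0.068 -0.039  0.329]
side [422 173  19  21 202] [0.88  0.194 0.099] [0.866 0.141 0.092] [0.895 0.252 0.102]
side [418 189  25  32 320] [0.873 0.146 0.033] [0.867 0.139 0.004] [0.906 0.246 0.063]
side [309 210  15  11 134] [0.542 0.067 0.095] [0.526 0.048 0.091] [0.561 0.092 0.098]
side [  44  215  105   90 6069] [ 0.04  -0.063  0.066] [-0.104 -0.119  0.004] [0.119 0.093 0.21 ]
0.1 [0.23435913 0.55168472 0.22192257] [-1.79909489e+02 -1.08769523e-02  1.56976252e+02] [-0.82178744 -1.26971483  0.16676044] 0.0880653833223784
```

View pics/top.png

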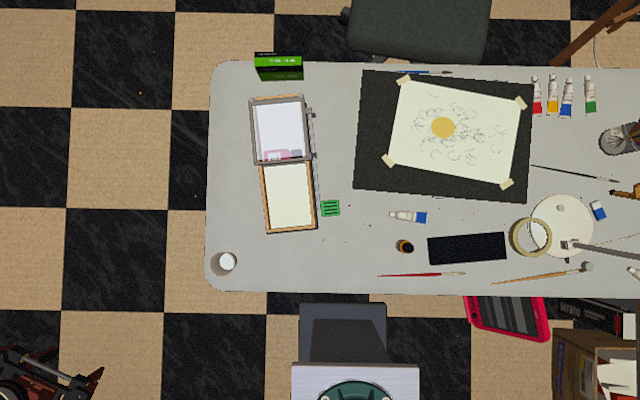

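View pics/side.png

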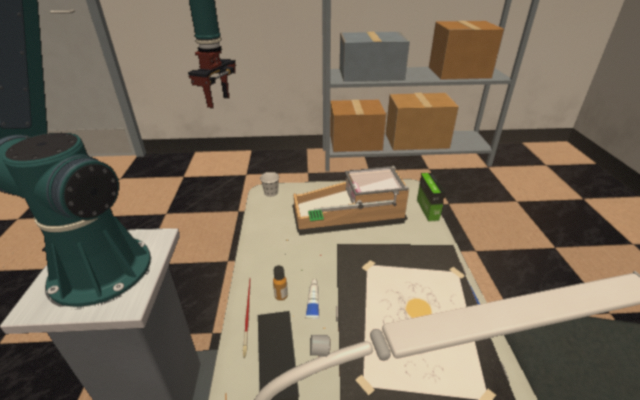

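The top view shows the dispenser with its front at about (290,230) and rear at (278,97). The pad is at (330,208), the cup at (222,262) and the ochre bottle at (404,246). In the side view the pad is at (316,215), and the arm is well clear of everything. Next I'll refine the pad centre and yaw.

Run:
```python
from h import *
d=get_image("top");P=pts(d);h=cv2.cvtColor(d["image"],cv2.COLOR_BGR2HSV)
m=cv2.inRange(h,(40,80,40),(85,255,255))>0
v,u=np.mgrid[:400,:640]
g=m&(u>310)&(u<350)&(v>190)&(v<225)&(P[...,2]>.08)
q=P[g];r=cv2.minAreaRect(q[:,:2].astype(np.float32)*1000);print(r,q[:,2].mean())
b=(u>235)&(u<319)&(v>90)&(v<240)&(P[...,2]>.03)&(P[...,2]<.2)
print(cv2.minAreaRect(P[b][:,:2].astype(np.float32)*1000),P[b].max(0))
```

```text
((539.3504028320312, 72.40084838867188), (34.403629302978516, 40.59894561767578), 6.689354419708252) 0.10421971100374226
((638.7918701171875, 171.23593139648438), (308.3096008300781, 147.6808319091797), 6.614255428314209) [0.79471278 0.2605495  0.12649024]
```

jog_arm(
  moves=[
    [0.1, -0.16, 0, 0, 0, 0.03],
    [0.1, -0.16, 0, 0, 0, 0.03],
    [0.1, -0.16, 0, 0, 0, 0.03],
    [0.1, -0.16, 0, 0, 0, 0.03],
    [0.1, -0.16, 0, 0, 0, 0.03],
  ],
  claw=-1,
)

```text
clock: 0.65
ee_pos: [0.3601, 0.3505, 0.2225]
tcp_rot: [-180.0, -0.0, -175.8]
contact_force: [0.8, 0.7, 0.4]
finger_gap: 0.051
finger_force: 0.0
```

jog_arm(
  moves=[
    [0.1, -0.16, 0, 0, 0, 0.013],
    [0.1, -0.16, 0, 0, 0, 0],
    [0.1, -0.16, 0, 0, 0, 0],
    [0.1, -0.16, 0, 0, 0, 0],
    [0.1, -0.16, 0, 0, 0, 0],
  ],
)

```text
clock: 1.15
ee_pos: [0.4852, 0.1504, 0.2226]
tcp_rot: [180.0, -0.0, -173.7]
contact_force: [0.2, 0.2, -0.4]
finger_gap: 0.0115
finger_force: 0.0
```

jog_arm(
  moves=[
    [0.1, -0.16, 0, 0, 0, 0],
    [0.12, -0.16, 0, 0, 0, 0],
    [0, 0, -0.16, 0, 0, 0],
    [0, 0, -0.12, 0, 0, 0],
    [0, 0, 0, 0, 0, 0],
  ],
)

```text
clock: 1.65
ee_pos: [0.5362, 0.0715, 0.1488]
tcp_rot: [180.0, -0.5, -173.7]
contact_force: [-1.2, -0.3, 0.6]
finger_gap: 0.0002
finger_force: 0.0
```

Run:
```python
from h import *
a=get_image("side")["image"][150:270,240:440]; b=get_image("top")["image"][80:250,220:420]
a=cv2.resize(a,(600,360));b=cv2.resize(b,(600,510))[250:490]
cv2.imwrite("pics/c1.png",np.vstack([a,b])[:600])
```

```text
(no output)
```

View pics/c1.png

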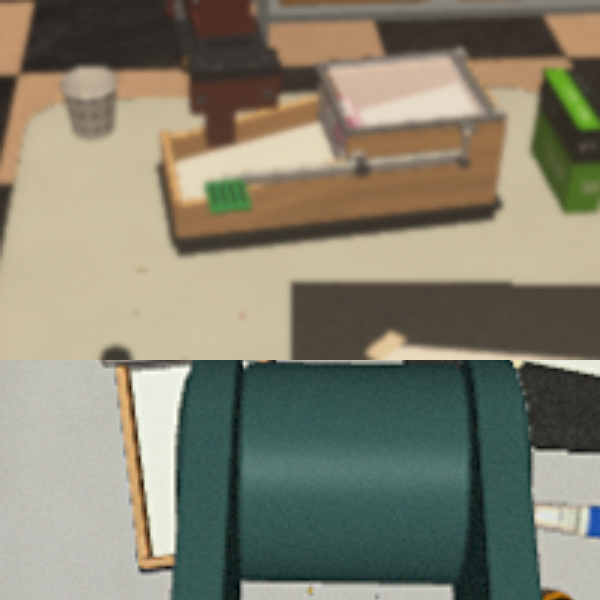

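The side view crop shows the closed fingers directly above the pad, with pad at (228,195) and fingers at (222,130), clear of the lid. Next is the press.

jog_arm(
  moves=[
    [0, 0, -0.08, 0, 0, 0],
    [0, 0, -0.06, 0, 0, 0],
    [0, 0, -0.04, 0, 0, 0],
    [0, 0, -0.03, 0, 0, 0],
    [0, 0, 0, 0, 0, 0],
  ],
)

```text
clock: 2.25
ee_pos: [0.5396, 0.0724, 0.1002]
tcp_rot: [-180.0, -0.0, -173.7]
contact_force: [0.1, -0.2, -0.1]
finger_gap: 0.0008
finger_force: 0.0
```

jog_arm(
  moves=[
    [0, 0, -0.02, 0, 0, 0],
    [0, 0, -0.02, 0, 0, 0],
    [0, 0, -0.02, 0, 0, 0],
    [0, 0, -0.02, 0, 0, 0],
    [0, 0, -0.02, 0, 0, 0],
  ],
)

```text
clock: 2.75
ee_pos: [0.5413, 0.0723, 0.0756]
tcp_rot: [-180.0, 0.2, -173.7]
contact_force: [1.9, 0.4, 5.5]
finger_gap: 0.0008
finger_force: 2.6
```

jog_arm(
  moves=[
    [0, 0, -0.02, 0, 0, 0],
    [0, 0, -0.02, 0, 0, 0],
    [0, 0, -0.01, 0, 0, 0],
    [0, 0, 0, 0, 0, 0],
    [0, 0, 0, 0, 0, 0],
  ],
)

```text
clock: 3.25
ee_pos: [0.5414, 0.0722, 0.0633]
tcp_rot: [-180.0, 0.2, -173.7]
contact_force: [0.8, -0.7, 6.2]
finger_gap: -0.0001
finger_force: 2.4
```

Run:
```python
from h import *
a=get_image("side")["image"][130:270,240:440]
cv2.imwrite("pics/c2.png",cv2.resize(a,(800,560)))
```

```text
(no output)
```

View pics/c2.png

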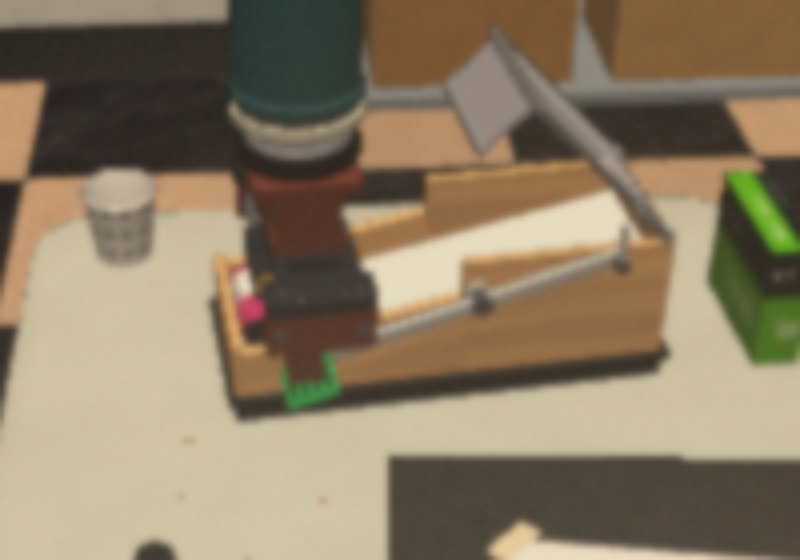

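The lid is well up, and the rose bottle is already in the tray at about (245,300). I'll press on to the stop.

jog_arm(
  moves=[
    [0, 0, -0.01, 0, 0, 0],
    [0, 0, -0.01, 0, 0, 0],
    [0, 0, 0, 0, 0, 0],
    [0, 0, 0, 0, 0, 0],
  ],
)

```text
clock: 3.7
ee_pos: [0.5421, 0.0722, 0.0594]
tcp_rot: [-180.0, 0.3, -173.7]
contact_force: [0.1, 0.9, 14.0]
finger_gap: 0.0008
finger_force: 6.8
```

The force has jumped to 14 N, so the lever is at the stop. I'll hold briefly, then let it up slowly.

jog_arm(
  moves=[
    [0, 0, 0, 0, 0, 0],
    [0, 0, 0, 0, 0, 0],
    [0, 0, 0, 0, 0, 0],
    [0, 0, 0.008, 0, 0, 0],
    [0, 0, 0.008, 0, 0, 0],
  ],
)

```text
clock: 4.2
ee_pos: [0.5413, 0.0722, 0.0625]
tcp_rot: [-180.0, 0.2, -173.7]
contact_force: [0.7, 0.4, 5.5]
finger_gap: 0.0005
finger_force: 2.4
```

jog_arm(
  moves=[
    [0, 0, 0.008, 0, 0, 0],
    [0, 0, 0.008, 0, 0, 0],
    [0, 0, 0.008, 0, 0, 0],
    [0, 0, 0.008, 0, 0, 0],
    [0, 0, 0.008, 0, 0, 0],
  ],
)

```text
clock: 4.7
ee_pos: [0.5397, 0.072, 0.0718]
tcp_rot: [-180.0, 0.0, -173.7]
contact_force: [0.4, -1.8, 5.3]
finger_gap: 0.0004
finger_force: 2.4
```

jog_arm(
  moves=[
    [0, 0, 0.008, 0, 0, 0],
    [0, 0, 0.008, 0, 0, 0],
    [0, 0, 0.008, 0, 0, 0],
    [0, 0, 0.008, 0, 0, 0],
    [0, 0, 0.008, 0, 0, 0],
  ],
)

```text
clock: 5.2
ee_pos: [0.5388, 0.072, 0.0815]
tcp_rot: [-180.0, -0.1, -173.7]
contact_force: [-2.3, -2.3, 3.5]
finger_gap: 0.0004
finger_force: 2.4
```

jog_arm(
  moves=[
    [0, 0, 0.008, 0, 0, 0],
    [0, 0, 0.008, 0, 0, 0],
    [0, 0, 0.008, 0, 0, 0],
    [0, 0, 0.008, 0, 0, 0],
    [0, 0, 0.008, 0, 0, 0],
  ],
)

```text
clock: 5.7
ee_pos: [0.5394, 0.0723, 0.0917]
tcp_rot: [180.0, -0.0, -173.7]
contact_force: [-2.6, -0.3, 3.4]
finger_gap: 0.0002
finger_force: 2.2
```

jog_arm(
  moves=[
    [0, 0, 0.008, 0, 0, 0],
    [0, 0, 0.008, 0, 0, 0],
    [0, 0, 0.008, 0, 0, 0],
    [0, 0, 0.008, 0, 0, 0],
    [0, 0, 0.008, 0, 0, 0],
  ],
)

```text
clock: 6.2
ee_pos: [0.5402, 0.0722, 0.1018]
tcp_rot: [-180.0, 0.1, -173.7]
contact_force: [1.2, 0.6, 0.1]
finger_gap: 0.0007
finger_force: 0.0
```

Contact is gone. I'll retreat upward and check.

jog_arm(
  moves=[
    [0, 0, 0.02, 0, 0, 0],
    [0, 0, 0.1, 0, 0, 0],
    [0, 0, 0.16, 0, 0, 0],
    [0, 0, 0.16, 0, 0, 0],
    [0, 0, 0, 0, 0, 0],
  ],
)

```text
clock: 6.7
ee_pos: [0.5437, 0.0723, 0.2174]
tcp_rot: [-179.9, 0.6, -173.7]
contact_force: [0.9, -0.1, 0.3]
finger_gap: 0.0005
finger_force: 0.0
```

jog_arm(
  moves=[
    [0, 0, 0, 0, 0, 0],
    [0, 0, 0, 0, 0, 0],
    [0, 0, 0, 0, 0, 0],
    [0, 0, 0, 0, 0, 0],
    [0, 0, 0, 0, 0, 0],
  ],
)

```text
clock: 7.2
ee_pos: [0.5391, 0.0722, 0.2107]
tcp_rot: [180.0, -0.1, -173.7]
contact_force: [0.6, -0.2, 0.3]
finger_gap: 0.0005
finger_force: 0.0
```

Run:
```python
from h import *
d=get_image("side");P=pts(d);h=cv2.cvtColor(d["image"],cv2.COLOR_BGR2HSV)
m=cv2.inRange(h,(160,90,80),(178,255,255))>0
m[:, :280]=0;m[:150]=0;m[260:]=0;m[:,430:]=0
q=P[m];print(len(q),np.median(q,0))
cv2.imwrite("pics/c3.png",cv2.resize(d["image"][130:270,240:440],(800,560)))
```

```text
51 [0.5106025  0.15548983 0.05815327]
```

View pics/c3.png

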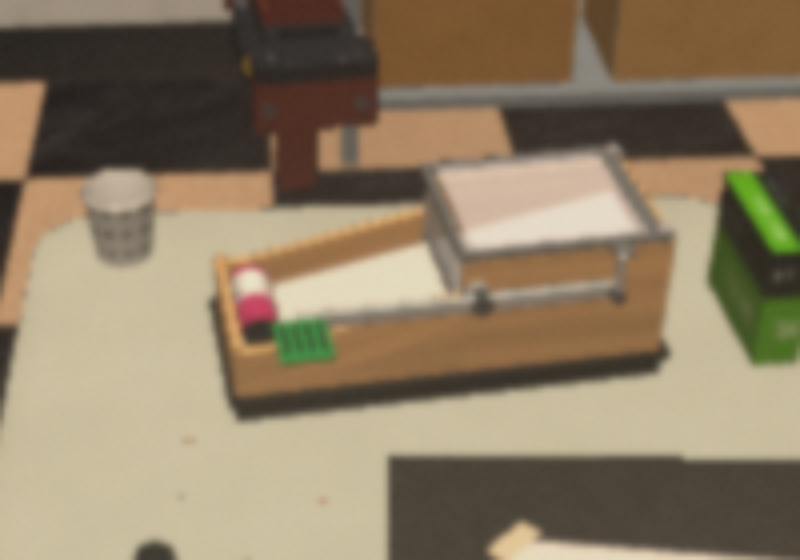

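The lid is shut, the lever is up (pad at (305,340)), the bottle is lying at the front of the tray at (255,300), and the arm is clear.

```bash
python3 -c "
from station import *
print(close_job())"
```

```text
the job is handed in; nothing more can be done
None
```

The job is handed in: the rose ink bottle is in the front tray, the lever is up, the lid was let down slowly and is shut, and the arm touched nothing but the lever; the judge's verdict was not shown.

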